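# Gauge an unmarked punch in the hole gauge

### The arm

A 6-joint arm with a two-finger parallel gripper is mounted at the origin on a cart in front of the work surface, level with it; the furniture and walls round the work are solid. World frame = base frame: x ahead of the robot, y to its left, z up, the work surface at z = 0. Lengths are in mm, angles in rad, forces in N, time in s.
With the tool pointing down it reaches from about 350 to 875 mm from the base axis. Payload 4.2 kg.
Tool frame: the origin (TCP) lies between the finger pads; the fingertips stand 17 mm ahead of it and the grasp point (between the pads) lies 2 mm behind it (nose_length is the distance from the TCP to the fingertips, in mm); z points along the fingers, y is the direction in which the jaws open and shut (so a half turn about z gives the same grasp; the last joint's range is limited). The gripper opens to 85 mm and grips with 20 to 120 N. Pads are 22 mm wide; open, the fingers measure 114 mm over their backs; the gripper's body (76 mm by 85 mm) begins 54 mm behind the grasp point. The pads swing forward as they close: fully open they stand 13 mm farther back than shut.
Start: joints at [1.538, 0.385, 0.008, 0, -1.194, -0.259], TCP at [179.766, 598.568, 248.312] pointing down, gripper open.
Joint ranges: [-3.14, 3.14], [-1.21, 2.06], [-1.07, 1.41], [-3.16, 2.05], [-2.99, -0.16], [-3.1, 3.1]. Speed limits (rad/s): [2.79, 2.79, 3.14, 3.14, 3.14, 3.14].

### API

Orientations are given as a unit quaternion [x, y, z, w].
In Python, from bench import * gives the robot as it stands.
- The arm moves only by the tool jog_arm, never from a script. Its argument "increments" is a list of rows, each a list of 4 numbers: the shift along the tool's x, y, z in m, then the turn about the tool's z in degrees. A call has 1 to 10 rows; each row is the pose to reach, as a shift and turn from the pose measured when the call began, along the tool's axes at that moment; what a row does not reach only later rows make up. A row lasts 1/8 s, in which the tool goes at most 62.5 mm and 10.7 degrees, less where a joint would pass 70% of its speed; a pose out of reach is approached as far as the arm can. A call with a gripper value outside its range is refused whole. "hand" is the gripper's target within -1 to 1 (fully open at 1, half-way at 0, shut at -1), set as the call begins (left out, the last holds). The fingers move at their own pace and stop on an object; the grip force is fixed at half the most. Time passes only in rows, so rows that repeat a pose let the fingers close. It gives the time, the measured TCP pose, the force and the opening at its end, in the units of the state.
- read_state(): the state, without advancing time (a new reading comes with each control period).
- get_image(name): name is "scene" or "top" or "wrist"; returns the picture (420x560x3 uint8, red, green, blue); there is no depth.
- calibration(name): a dict with "fx", "fy", "cx", "cy" (pixels), "position" and "rotation" of the camera in the world; the wrist camera has in their place "hand_eye" (4x4, takes a point from camera to tool coordinates, whose origin is the TCP and whose axes are the flange's). Camera axes: x right, y up, looking along -z (the intrinsics and any distortion apply to the point x, -y, -z); pixel columns grow to the right and rows downward; lengths in mm; the calibration is good to about 2 mm. A picture is of the moment at which its call begins: read the wrist's pose just before it. calibration takes no time and is no camera call.
- job_done(): hands the job in, once; it reports no verdict.
The state is a dict: "clock": time; "joints": joint angles; "joint_vel": joint speeds; "joint_efforts": joint torques, N m; "position": TCP position; "ee_rot": TCP orientation; "contact_force": force on the tool from outside, world axes, zero at the start; "wrist_torque": the same for the moment, N m; "gripper_width": finger opening in mm.
Only numpy, scipy, OpenCV 4.12 (cv2) and the standard library are available. Lean on these libraries where they do the work, as an engineer would, in place of code of your own. Each camera call takes 0.05 s, during which the arm holds its last target.

### The job

The steel punch that stands alone in the round wooden stand has lost its size mark. Gauge it: push its shank into the widest hole of the steel hole gauge, then step down to narrower holes, feeling each time with a light push and never forcing it, until a hole refuses it; then leave it standing upright and fully home, collar flat on the plate, in the narrowest hole that it goes through. Leave the two punches in the rack and the things lying about alone.

Things in the scene. Friction and masses are not known exactly. Their poses are not given: they have to be found in the camera images.
- punch_a_grip (a point): one of three steel punches, upright, alike but for the shank: below, a round shank 30 mm long (flat end, 0.3 mm chamfer; diameter unknown, 8 to 16 mm, each different); then a collar 25 mm wide, 5 mm thick; on top a round handle 16 mm in diameter, 50 mm long. This point: on its axis, mid-handle, 30 mm above the collar's underside; z points up the handle.
- punch_a_tip (a point): centre of the flat lower end of that punch's shank, 30 mm below the collar's underside; z points up the punch.
- punch_a: the whole punch, 0.1 to 0.16 kg, origin at the centre of the collar's underside, z up the handle. At the start the collar rests on its holder's top, 40 mm above the table, and the shank hangs hidden and loose in the holder's hole.
- punch_b_grip (a point): one of three steel punches, upright, alike but for the shank: below, a round shank 30 mm long (flat end, 0.3 mm chamfer; diameter unknown, 8 to 16 mm, each different); then a collar 25 mm wide, 5 mm thick; on top a round handle 16 mm in diameter, 50 mm long. This point: on its axis, mid-handle, 30 mm above the collar's underside; z points up the handle.
- punch_b_tip (a point): centre of the flat lower end of that punch's shank, 30 mm below the collar's underside; z points up the punch.
- punch_b: the whole punch, 0.1 to 0.16 kg, origin at the centre of the collar's underside, z up the handle. At the start the collar rests on its holder's top, 40 mm above the table, and the shank hangs hidden and loose in the holder's hole.
- punch_c_grip (a point): one of three steel punches, upright, alike but for the shank: below, a round shank 30 mm long (flat end, 0.3 mm chamfer; diameter unknown, 8 to 16 mm, each different); then a collar 25 mm wide, 5 mm thick; on top a round handle 16 mm in diameter, 50 mm long. This point: on its axis, mid-handle, 30 mm above the collar's underside; z points up the handle.
- punch_c_tip (a point): centre of the flat lower end of that punch's shank, 30 mm below the collar's underside; z points up the punch.
- punch_c: the whole punch, 0.1 to 0.16 kg, origin at the centre of the collar's underside, z up the handle. At the start the collar rests on its holder's top, 40 mm above the table, and the shank hangs hidden and loose in the holder's hole.
- gauge: hole gauge on fixed feet: bare steel plate 46 x 136 x 12 mm, top 48 mm above the table, on rubber cushions that yield about 1 mm per 2.5 N and bottom out hard after 6 mm; four round through holes in a row along its y axis, 30 mm apart, from widest (hole1, +y end, left seen from the robot) to narrowest (hole4). Origin under its centre on the table.
- hole1 (a point): centre of the mouth of gauge hole 1 (16.2 mm in diameter, tiny 0.6 mm chamfer), in the plate's top face.
- hole2 (a point): centre of the mouth of gauge hole 2 (13.2 mm in diameter, tiny 0.6 mm chamfer), in the plate's top face. Each punch fits one of holes 1 to 3 with about 1.2 mm of play on the diameter (more in wider holes).
- hole3 (a point): centre of the mouth of gauge hole 3 (10.2 mm in diameter, tiny 0.6 mm chamfer), in the plate's top face. Through a hole that it fits, a punch sinks until its collar meets the plate.
- hole4 (a point): centre of the mouth of gauge hole 4 (7.2 mm in diameter, tiny 0.6 mm chamfer), in the plate's top face. A punch does not enter a hole that is too narrow: its end stays on the rim, less than 3 mm below the plate's top, and the force rises as the cushions yield.
- stand_top (a point): centre of the top of the single round wooden stand (fixed; 60 mm wide at the foot, 48 mm at the top, 40 mm high, hole 18.4 mm wide) that holds the punch to be gauged; the punch whose collar is here is the one.
- rack: rectangular light wooden rack (fixed, 50 x 100 x 40 mm) with the two other punches; origin under its centre, holes 24 mm either side along its y axis. Leave it and its punches alone.
- blue_pliers: pliers with blue handles, 49x158x12 mm, lying flat; a bystander on the table, origin at the centre of its underside.
- brass_brush: brass wire brush with wooden handle, 14x190x25 mm; a bystander on the table, origin at the centre of its underside.
- paste_pot: small white pot with a red screw lid, 41x41x36 mm; a bystander on the table, origin at the centre of its underside.
There are look-alikes about, which are no part of the job. Leave any green, orange or red look-alike of the punch_c alone.

How it is judged (in metres and radians):
On the way, in this order (a step that is already met when the one before it is completed fails the run):
1. the punch is pushed into the widest hole (tip more than 6 mm below the plate's top) (((horizontal distance between punch_a_tip and hole1 below 0.004 m and z of punch_a_tip in the frame of hole1 below -0.006 m) or (horizontal distance between punch_b_tip and hole1 below 0.004 m and z of punch_b_tip in the frame of hole1 below -0.006 m) or (horizontal distance between punch_c_tip and hole1 below 0.004 m and z of punch_c_tip in the frame of hole1 below -0.006 m))), for 0.05 s.
2. the punch is tried on, and refused by, the first hole that is too narrow for it (tip within 4 mm of the hole's centre, at the plate's top, pressing with more than 1 N) (((horizontal distance between punch_a_tip and hole2 below 0.004 m and z of punch_a_tip in the frame of hole2 above -0.004 m and contact force between punch_a and gauge above 1 N) or (horizontal distance between punch_b_tip and hole3 below 0.004 m and z of punch_b_tip in the frame of hole3 above -0.004 m and contact force between punch_b and gauge above 1 N) or (horizontal distance between punch_c_tip and hole4 below 0.004 m and z of punch_c_tip in the frame of hole4 above -0.004 m and contact force between punch_c and gauge above 1 N))), for 0.05 s.
At the end, for the whole second after the job is handed in: The punch from the stand rests in the narrowest gauge hole it fits: collar underside within 2 mm of the plate's top and 3 mm of the hole's axis, tilted less than 0.08 rad, at rest and released; the other two punches are still in the rack, moved less than 15 mm (((horizontal distance between punch_a and hole1 below 0.003 m and z of punch_a in the frame of hole1 below 0.002 m and angle between punch_a's own z axis and vertical below 0.08 rad and linear speed of punch_a below 0.02 m/s and distance of each of punch_b, punch_c from where it was at the start of the episode below 0.015 m and horizontal distance between each of punch_b, punch_c and stand_top above 0.05 m) or (horizontal distance between punch_b and hole2 below 0.003 m and z of punch_b in the frame of hole2 below 0.002 m and angle between punch_b's own z axis and vertical below 0.08 rad and linear speed of punch_b below 0.02 m/s and distance of each of punch_a, punch_c from where it was at the start of the episode below 0.015 m and horizontal distance between each of punch_a, punch_c and stand_top above 0.05 m) or (horizontal distance between punch_c and hole3 below 0.003 m and z of punch_c in the frame of hole3 below 0.002 m and angle between punch_c's own z axis and vertical below 0.08 rad and linear speed of punch_c below 0.02 m/s and distance of each of punch_a, punch_b from where it was at the start of the episode below 0.015 m and horizontal distance between each of punch_a, punch_b and stand_top above 0.05 m))); the robot touches nothing.
It fails at once if a punch is forced against the gauge (more than 25 N) (contact force between any of punch_a, punch_b, punch_c and gauge above 25 N).
It fails at once if a second punch is disturbed (moved more than 20 mm) (distance of each of punch_a, punch_b from where it was at the start of the episode above 0.02 m or distance of each of punch_a, punch_c from where it was at the start of the episode above 0.02 m or distance of each of punch_b, punch_c from where it was at the start of the episode above 0.02 m).
It fails at once if the blue pliers, the brush or the small pot is disturbed (moved more than 30 mm) (distance of any of blue_pliers, brass_brush, paste_pot from where it was at the start of the episode above 0.03 m).
It also fails if it takes over 72 s, if anything falls off the work surface, if the arm or the gripper's body presses on something with over 40 N, if the wrist force passes 120 N, or if a joint passes its speed limit or range.

## Working session

There is one attempt and no reset: what is moved stays moved. The work goes in short steps, Python scripts to look and compute and a tool call to move; the robot and the scene stay as the last step left them, time stands still between calls to the robot, and variables do not carry over. Pictures are saved under pics/ and viewed, and the job is handed in when it is done.

Besides the shell and the picture viewer there is one more tool, called after "Call:" as name(argument=value, ...) on one line, values as JSON. jog_arm: Moves the arm, as the interface text tells. Its arguments: {"type":"object","properties":{"increments":{"type":"array"},"hand":{"type":"number"}},"required":["increments"]}

```bash
mkdir -p pics; python3 - <<'E'
from bench import *
import cv2
s=read_state();print({k:s[k] for k in('clock','position','ee_rot','contact_force','gripper_width')})
for n in('scene','top','wrist'):
    print(n,calibration(n))
    cv2.imwrite(f'pics/{n}0.png',get_image(n)[:,:,::-1])
E
```

```text
{'clock': 0.0, 'position': array([179.60863974, 598.06605963, 247.22616069]), 'ee_rot': array([ 9.89365396e-01, -1.45447325e-01, -1.05979439e-04,  1.08494231e-03]), 'contact_force': array([ 0.38205774, -0.82547689, -0.19861278]), 'gripper_width': 85.53848328925979}
scene {'fx': 394.72671168972795, 'fy': 394.72671168972795, 'cx': 279.64533898884, 'cy': 211.32196014894848, 'position': array([ 44.82412014, 413.3998182 , 807.31429653]), 'rotation': array([-0.13044194,  0.33461325,  0.87361978, -0.32834029])}
top {'fx': 384.7444869061685, 'fy': 384.7444869061685, 'cx': 281.95087700176913, 'cy': 207.88356348236957, 'position': array([ 297.1376368 ,  -61.79804906, 1092.09921256]), 'rotation': array([ 0.06267053, -0.07655328, -0.69667655,  0.71053063])}
wrist {'fx': 309.62312331408765, 'fy': 309.62312331408765, 'cx': 275.00282254563916, 'cy': 211.26946524482975, 'hand_eye': array([[ 7.58820334e-04,  9.61871317e-01,  2.73501359e-01,
         6.94789123e+01],
       [ 9.99999665e-01, -6.46129313e-04, -5.02106560e-04,
        -4.70436020e-01],
       [-3.06244653e-04,  2.73501649e-01, -9.61871485e-01,
        -1.25428780e+02],
       [ 0.00000000e+00,  0.00000000e+00,  0.00000000e+00,
         1.00000000e+00]])}
```

View pics/scene0.png

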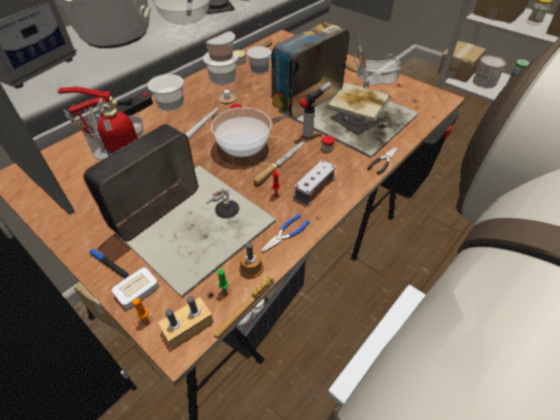

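View pics/top0.png

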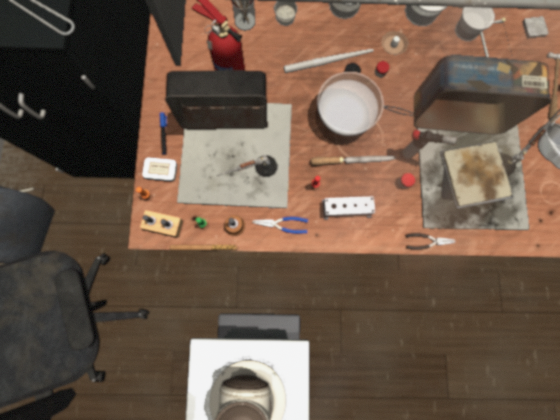

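View pics/wrist0.png

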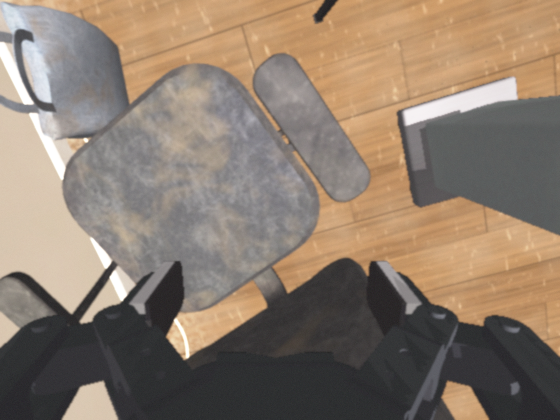

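Candidates for the punch, in the top view:
- a grey punch in the round stand at (233,225)
- two grey punches in the rack at (161,223)
- coloured look-alikes: green (201,223), orange (143,193) and red (317,182)

The stand punch fits the description. I'll enlarge it and localise it.

```bash
cat > h.py <<'E'
from bench import *
import numpy as np, cv2
from scipy.spatial.transform import Rotation as R
def cam(n,st=None):
    c=calibration(n)
    if n=='wrist':
        T=np.eye(4);T[:3,:3]=R.from_quat(st['ee_rot']).as_matrix();T[:3,3]=st['position']
        M=T@np.array(c['hand_eye']);return c,M[:3,3],M[:3,:3]
    r=np.array(c['rotation']);
    return c,np.array(c['position']),R.from_quat(r).as_matrix()
def ray(C,u,v):
    c,p,M=C; d=M@np.array([(u-c['cx'])/c['fx'],-(v-c['cy'])/c['fy'],-1]);return p,d
def onz(C,u,v,z):
    p,d=ray(C,u,v);return p+d*(z-p[2])/d[2]
def proj(C,P):
    c,p,M=C;q=M.T@(np.array(P)-p);return c['cx']-c['fx']*q[0]/q[2],c['cy']+c['fy']*q[1]/q[2]
E
python3 - <<'E'
from h import *
C=cam('top');S=cam('scene')
for n,u,v,z in[('stand',233,225,60),('gauge',349,206,48),('rack',161,223,40)]:print(n,onz(C,u,v,z))
for n,u,v,z in[('stand',251,260,40),('gauge',315,181,48),('rack',185,322,40)]:print(n,onz(S,u,v,z))
a=cv2.imread('pics/top0.png');b=cv2.imread('pics/scene0.png')
cv2.imwrite('pics/z1.png',np.vstack([cv2.resize(a[170:260,130:390],None,fx=3,fy=3,interpolation=2),cv2.resize(b[150:250,120:380],None,fx=3,fy=3,interpolation=2)]))
cv2.imwrite('pics/z2.png',cv2.resize(b[230:350,120:320],None,fx=4,fy=4,interpolation=2))
E
```

```text
stand [453.49076989  51.22859463  60.        ]
gauge [ 515.4003293 -266.9361255   48.       ]
rack [457.95403332 251.01689502  40.        ]
stand [456.4739406   57.81117728  40.        ]
gauge [ 503.74777601 -247.02080156   48.        ]
rack [450.94595623 261.79540386  40.        ]
```

View pics/z1.png

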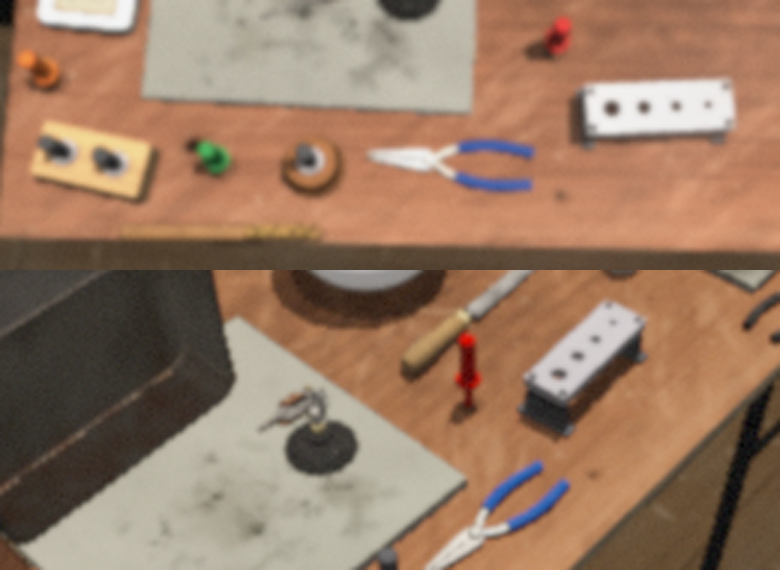

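View pics/z2.png

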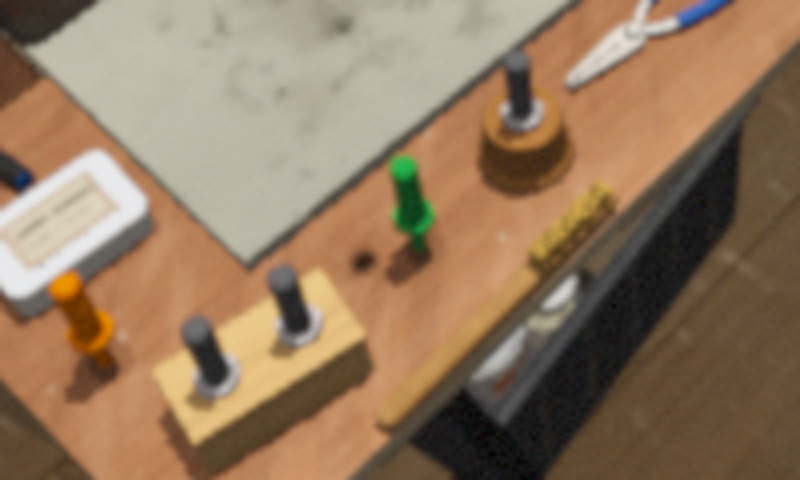

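The enlarged crop confirms it: the grey punch alone in the round brown stand is the target. The coloured ones stand free on the table, and the other two grey ones are in the rack. I'll move to a wrist view above the stand.

Call:
jog_arm(increments=[[0.03,0.03,0,0],[0.07,0.075,0,-2],[0.11,0.12,0,-4],[0.155,0.165,0,-6],[0.2,0.21,0,-8],[0.245,0.255,0,-10],[0.29,0.305,0,-12],[0.335,0.35,0,-14],[0.38,0.4,0,-16],[0.42,0.44,0,-16.7]], hand=1)

```text
clock: 1.4
position: [451.9, 61.2, 248.4]
ee_rot: [1.0, 0.0, 0.0, 0.001]
contact_force: [0.7, -0.3, -0.9]
gripper_width: 85.5
```

```bash
python3 - <<'E'
from h import *
s=read_state();print(s['clock'],s['position'],s['ee_rot'],np.abs(s['joint_vel']).max())
cv2.imwrite('pics/w1.png',get_image('wrist')[:,:,::-1])
C=cam('wrist',s)
print([proj(C,p) for p in([455,55,45],[455,55,95])])
E
```

```text
1.4 [451.8900536   61.19323963 248.43705763] [9.99999779e-01 2.24807614e-04 1.05586356e-04 6.17077347e-04] 1.2709264217083374
[(np.float64(280.75920815836344), np.float64(187.2372782482413)), (np.float64(281.8022521546408), np.float64(197.9766663175128))]
```

View pics/w1.png

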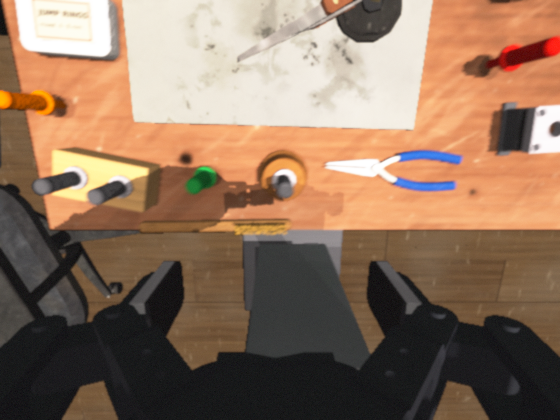

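The stand punch shows at about (284,180), but the arm was still moving. I'll take the view again at rest and localise.

```bash
python3 - <<'E'
from h import *
get_image('wrist');get_image('top');get_image('top')
s=read_state();print(s['clock'],s['position'],s['ee_rot'],np.abs(s['joint_vel']).max())
im=get_image('wrist')[:,:,::-1];cv2.imwrite('pics/w2.png',im)
cv2.imwrite('pics/w2z.png',cv2.resize(im[140:220,230:330],None,fx=7,fy=7,interpolation=2))
E
```

```text
1.6 [451.50723212  61.82892572 247.83558629] [ 9.99997285e-01 -2.06359199e-03 -6.35921961e-04  8.75484888e-04] 0.0575524748982406
```

View pics/w2z.png

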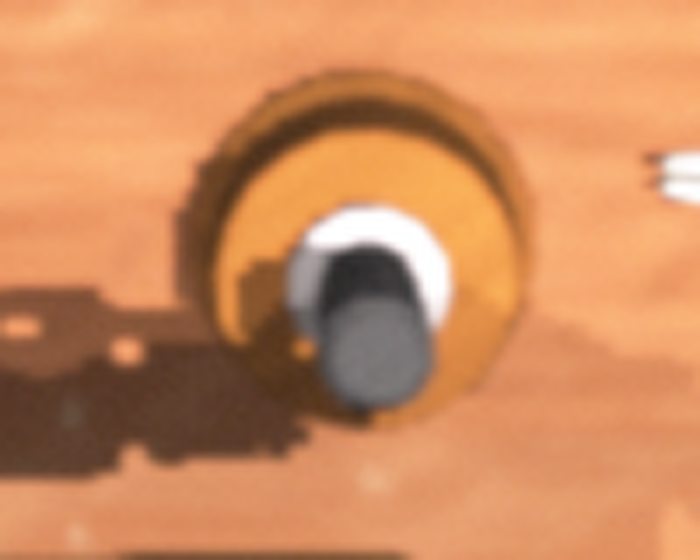

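Crop: handle top at (283.6,190.0), z 95; stand top centre at (282.6,178.9), z 40; white collar at (282.8,180).

```bash
python3 - <<'E'
from h import *
s=read_state();C=cam('wrist',s)
print(onz(C,283.6,190,95),onz(C,282.6,178.9,40),onz(C,282.8,180.5,45))
E
```

```text
[461.78174324  55.02049952  95.        ] [462.39064509  54.54228598  40.        ] [461.53679086  54.44993036  45.        ]
```

Call:
jog_arm(increments=[[0.004,0.003,0.03,0],[0.01,0.007,0.07,0],[0.01,0.007,0.11,0],[0.01,0.007,0.115,0],[0.01,0.007,0.115,0],[0.01,0.007,0.115,0]])

```text
clock: 2.4
position: [462.1, 56.7, 134.7]
ee_rot: [1.0, -0.0, 0.001, 0.0]
contact_force: [-0.5, 1.0, 0.3]
gripper_width: 85.3
```

```bash
python3 - <<'E'
from h import *
s=read_state();print(s['clock'],s['position'],s['ee_rot'],np.abs(s['joint_vel']).max())
im=get_image('wrist')[:,:,::-1];cv2.imwrite('pics/w3.png',im)
C=cam('wrist',s);print(proj(C,[461.8,54.7,95]),proj(C,[461.8,54.7,45]))
E
```

```text
2.4 [462.1318977   56.67526629 134.66743137] [ 9.99999303e-01 -1.17964192e-04  1.16579730e-03  1.45669153e-04] 0.006139571209679779
(np.float64(278.9436281318656), np.float64(249.88259171230067)) (np.float64(278.07263748088474), np.float64(223.0835388049076))
```

View pics/w3.png

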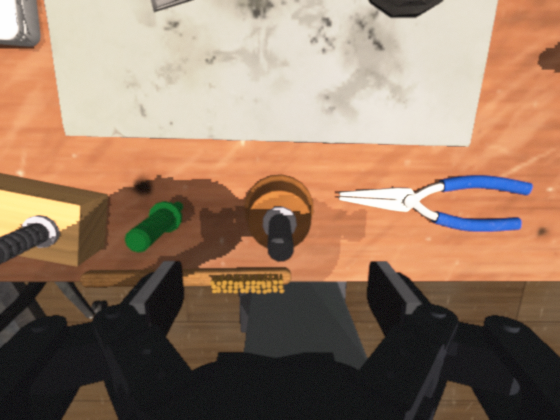

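```bash
python3 - <<'E'
from h import *
im=cv2.imread('pics/w3.png')
cv2.imwrite('pics/w3z.png',cv2.resize(im[165:270,230:330],None,fx=7,fy=5.7,interpolation=2))
for i in range(4): s=read_state();print(s['position'],s['contact_force'])
E
```

```text
[462.01455416  56.46604601 134.57010268] [-0.43563007 -0.33772176  0.21840078]
[462.01455416  56.46604601 134.57010268] [-0.43563007 -0.33772176  0.21840078]
[462.01455416  56.46604601 134.57010268] [-0.43563007 -0.33772176  0.21840078]
[462.01455416  56.46604601 134.57010268] [-0.43563007 -0.33772176  0.21840078]
```

View pics/w3z.png

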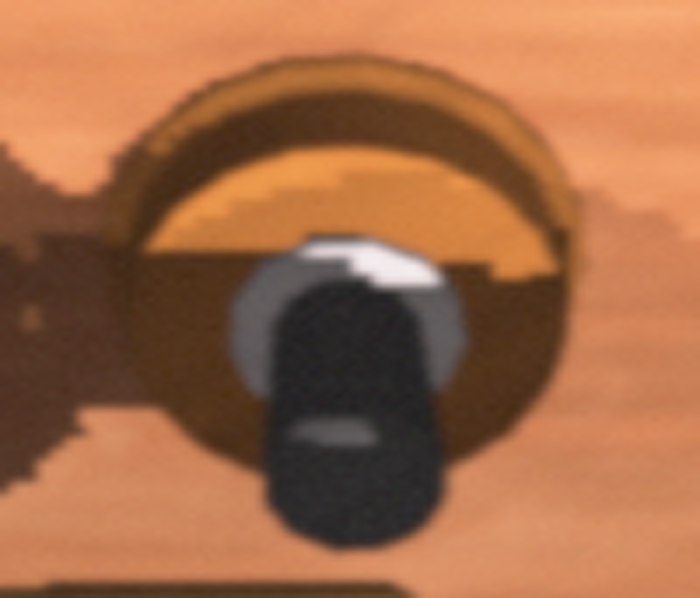

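Call:
jog_arm(increments=[[0,0.0025,0.015,0],[0,0.0025,0.04,0],[0,0.0025,0.06,0],[0,0.0025,0.0665,0],[0,0.0025,0.0665,0]])

```text
clock: 3.08
position: [462.6, 54.1, 68.6]
ee_rot: [1.0, -0.0, 0.001, 0.0]
contact_force: [-0.3, -0.0, 0.6]
gripper_width: 85.6
```

Call:
jog_arm(increments=[[0,0,0,0],[0,0,0,0],[0,0,0,0],[0,0,0,0],[0,0,0,0],[0,0,0,0]], hand=-1)

```text
clock: 3.82
position: [462.7, 54.1, 68.9]
ee_rot: [1.0, -0.0, 0.002, 0.0]
contact_force: [-1.5, -0.4, 4.9]
gripper_width: 14.5
```

Call:
jog_arm(increments=[[0,0,0,0],[0,0,0,0],[0,0,0,0]])

```text
clock: 4.2
position: [462.7, 54.1, 68.9]
ee_rot: [1.0, -0.0, 0.002, 0.0]
contact_force: [-1.8, 0.5, 4.4]
gripper_width: 14.7
```

```bash
python3 - <<'E'
from h import *
s=read_state();print(s['clock'],s['position'],s['ee_rot'],s['contact_force'],s['gripper_width'],s['wrist_torque'])
im=get_image('wrist')[:,:,::-1];cv2.imwrite('pics/w4.png',im)
C=cam('wrist',s)
E
```

```text
4.2 [462.72141306  54.14556182  68.94311094] [ 9.99998651e-01 -1.62084148e-04  1.63437730e-03  7.78490802e-06] [-1.76553715  0.51618476  4.4035867 ] 14.662512252595468 [-0.01540223  0.32913193 -0.05591596]
```

View pics/w4.png

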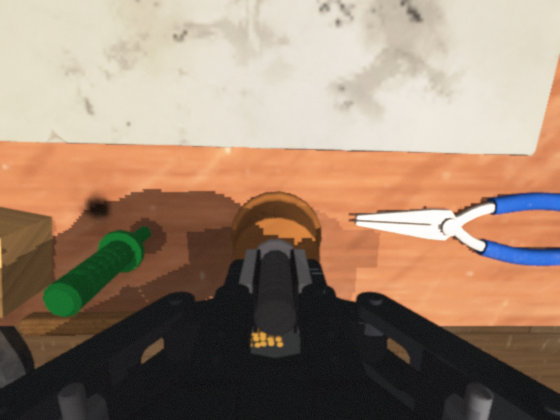

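Call:
jog_arm(increments=[[0,0,-0.01,0],[0,0,-0.035,0],[0,0,-0.07,0],[0,0.02,-0.1,0],[-0.003,0.06,-0.11,0],[-0.005,0.11,-0.11,0],[-0.007,0.16,-0.11,0],[-0.01,0.21,-0.11,0],[-0.012,0.26,-0.11,0],[-0.012,0.3,-0.11,0]])

```text
clock: 5.5
position: [449.6, -247.5, 178.9]
ee_rot: [1.0, -0.001, 0.002, -0.0]
contact_force: [0.8, 0.7, -0.5]
gripper_width: 14.6
```

Call:
jog_arm(increments=[[0,0,0,0],[0,0,0,0],[0,0,0,0]])

```text
clock: 5.88
position: [449.5, -246.7, 178.9]
ee_rot: [1.0, -0.0, 0.001, -0.0]
contact_force: [-0.4, 0.5, -1.2]
gripper_width: 14.9
```

```bash
python3 - <<'E'
from h import *
s=read_state();print(s['clock'],s['position'],s['ee_rot'],s['contact_force'],s['gripper_width'],np.abs(s['joint_vel']).max())
im=get_image('wrist')[:,:,::-1];cv2.imwrite('pics/w5.png',im)
cv2.imwrite('pics/scene5.png',get_image('scene')[:,:,::-1])
C=cam('wrist',s);np.save('s5.npy',[*s['position'],*s['ee_rot']])
E
```

```text
5.875 [ 449.53039997 -246.70837087  178.92133078] [ 9.99998857e-01 -1.72755100e-04  1.47290543e-03 -2.95335039e-04] [-0.35042421  0.54709392 -1.16905469] 14.877383628587582 0.006257787207902457
```

View pics/w5.png

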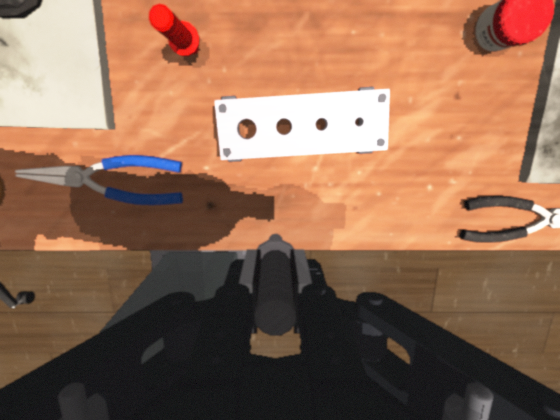

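View pics/scene5.png

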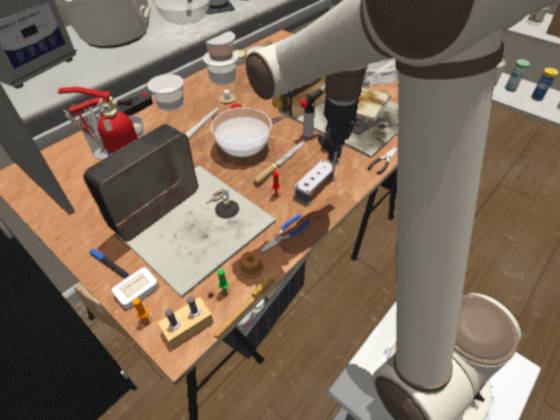

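The stand is empty and the punch is held. The gauge holes appear at about (246,129), (284,127), (321,124) and (359,122). I'll measure them precisely.

```bash
cat > holes.py <<'E'
from h import *
def holes(im,C,box):
    u0,u1,v0,v1=box
    K=6;g=cv2.resize(cv2.cvtColor(im[v0:v1,u0:u1],cv2.COLOR_BGR2GRAY),None,fx=K,fy=K,interpolation=cv2.INTER_CUBIC)
    m=(g<150).astype(np.uint8)
    cs,_=cv2.findContours(m,cv2.RETR_LIST,cv2.CHAIN_APPROX_NONE);out=[]
    for c in cs:
        if len(c)<30:continue
        (x,y),(a,b),_=cv2.fitEllipse(c)
        if max(a,b)<30*K and min(a,b)>4*K and min(a,b)/max(a,b)>.7:
            u,v=(x+.5)/K-.5+u0,(y+.5)/K-.5+v0
            out.append((round(u,2),round(v,2),round(a/K,1),round(b/K,1),onz(C,u,v,48).round(1)))
    return sorted(out,key=lambda t:t[0])
E
python3 - <<'E'
from holes import *
d=np.load('s5.npy');C=cam('wrist',dict(position=d[:3],ee_rot=d[3:]))
im=cv2.imread('pics/w5.png')
for o in holes(im,C,(205,400,80,170)):print(o)
cv2.imwrite('pics/w5z.png',cv2.resize(im[80:170,205:400],None,fx=4,fy=4,interpolation=2))
t=cv2.imread('pics/top0.png');
for o in holes(t,cam('top'),(320,380,192,220)):print('top',o)
E
```

```text
(222.0, 107.94, 5.1, 6.5, array([ 531.1, -204.6,   48. ]))
(226.4, 151.61, 5.3, 6.9, array([ 497.2, -206.6,   48. ]))
(246.39, 128.38, 18.2, 19.6, array([ 515.5, -223.4,   48. ]))
(283.64, 126.07, 14.9, 15.7, array([ 517.3, -253.2,   48. ]))
(321.13, 123.75, 11.0, 11.9, array([ 519.1, -283.1,   48. ]))
(358.78, 121.38, 7.3, 8.1, array([ 520.9, -313. ,   48. ]))
top (333.44, 205.71, 4.1, 4.3, array([ 515.3, -223.5,   48. ]))
```

View pics/w5z.png

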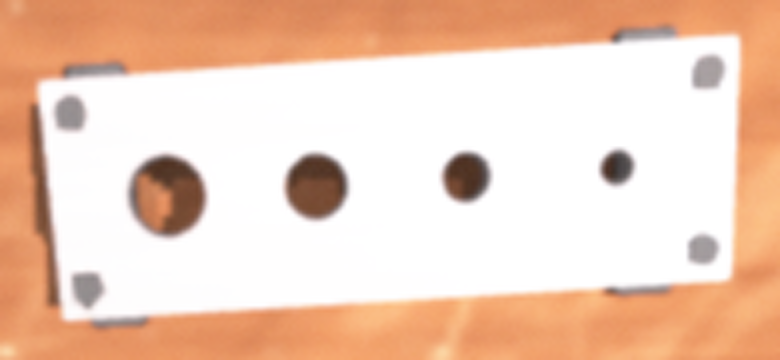

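```bash
python3 - <<'E'
from holes import *
d=np.load('s5.npy');C=cam('wrist',dict(position=d[:3],ee_rot=d[3:]))
im=cv2.imread('pics/w5.png');p=d[:3]
for dz in(-24,-29):
  print(dz,proj(C,p+[12.5,0,dz]),proj(C,p+[0,0,dz]), proj(C,p+[0,12.5,dz]))
print('handle top',proj(C,p+[0,0,26]))
for r in (4,5,6,7,8): print('tip edge',r,proj(C,p+[r,0,-59]))
cv2.imwrite('pics/w5y.png',cv2.resize(im[220:345,225:330],None,fx=6,fy=4.8,interpolation=2))
E
```

```text
-24 (np.float64(275.6308895295896), np.float64(238.66647114673063)) (np.float64(275.60800859984465), np.float64(260.9841293322174)) (np.float64(251.83337818389106), np.float64(260.97091666458044))
-29 (np.float64(275.6163804030046), np.float64(235.31113277566436)) (np.float64(275.59444955409487), np.float64(257.05560844078974)) (np.float64(252.50258118983598), np.float64(257.0428591160799))
handle top (np.float64(275.80621291928077), np.float64(318.4107229174365))
tip edge 4 (np.float64(275.5325705146239), np.float64(231.57042023987188))
tip edge 5 (np.float64(275.53396119894666), np.float64(230.0710663866087))
tip edge 6 (np.float64(275.5353557477689), np.float64(228.56754605774657))
tip edge 7 (np.float64(275.5367541772215), np.float64(227.0598418621218))
tip edge 8 (np.float64(275.5381565035249), np.float64(225.54793631164657))
```

View pics/w5y.png

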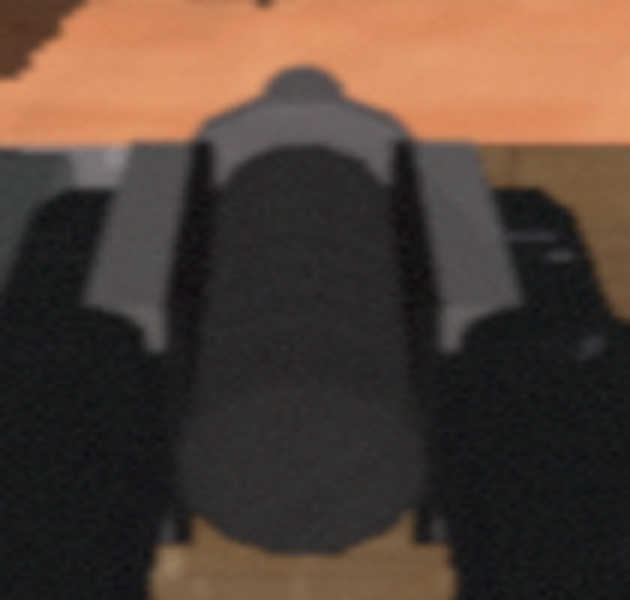

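The tip shows at (275.8,233.5), and the shank looks slim (about 9 mm). The tip sits roughly 2 mm behind the TCP in x. I'll hover just above hole1 and compare tip and hole directly.

Call:
jog_arm(increments=[[0.03,-0.01,0,0],[0.06,-0.02,0.01,0],[0.0675,-0.0233,0.03,0],[0.0675,-0.0233,0.055,0],[0.0675,-0.0233,0.059,0],[0.0675,-0.0233,0.059,0],[0.0675,-0.0233,0.059,0]])

```text
clock: 6.85
position: [518.1, -223.4, 121.6]
ee_rot: [1.0, 0.0, 0.003, 0.0]
contact_force: [-0.7, -0.3, -1.2]
gripper_width: 14.4
```

```bash
python3 - <<'E'
from h import *
s=read_state();print(s['clock'],s['position'],s['ee_rot'],s['contact_force'],s['gripper_width'],np.abs(s['joint_vel']).max())
im=get_image('wrist')[:,:,::-1];cv2.imwrite('pics/w6.png',im)
C=cam('wrist',s)
print([proj(C,h+[0]*0) for h in([515.5,-223.4,48],[523.6,-223.4,48],[517.3,-253.2,48],[519.1,-283.1,48])])
cv2.imwrite('pics/w6z.png',cv2.resize(im[180:330,205:355],None,fx=4.5,fy=4,interpolation=2))
E
```

```text
6.85 [ 518.13627365 -223.42618788  121.55761811] [9.99996080e-01 2.36136327e-04 2.78881321e-03 8.54682571e-05] [-0.68417929 -0.31704842 -1.20104125] 14.358149903889663 0.0030156024647979406
[(np.float64(275.374049271544), np.float64(233.90920849321049)), (np.float64(275.3926582005894), np.float64(222.58877182574463)), (np.float64(319.150491403171), np.float64(231.45957521404276)), (np.float64(363.26680327406615), np.float64(228.99931454897623))]
```

View pics/w6z.png

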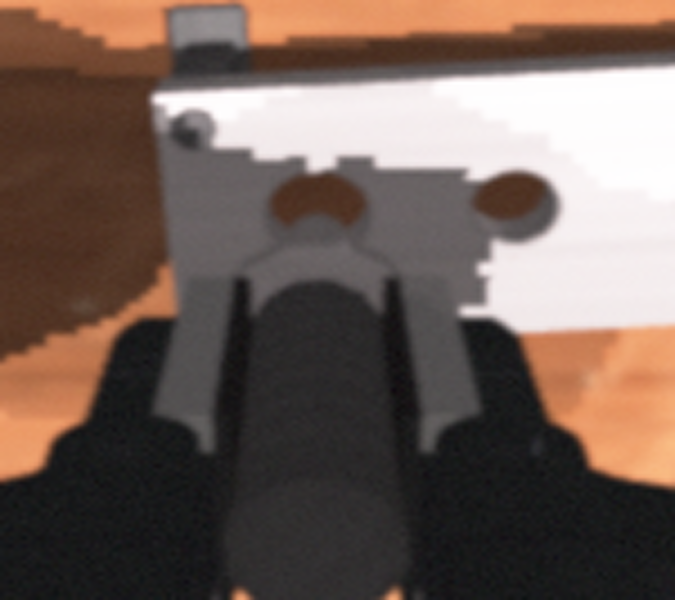

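```bash
python3 - <<'E'
from h import *
s=read_state();C=cam('wrist',s);print(s['position'])
for z in(60,62.6,64):print(z,onz(C,275.6,233.75,z)-[4.5,0,0], onz(C,275.6,233.75,z)-[6,0,0])
E
```

```text
[ 518.0439074  -223.4510525   121.50889514]
60 [ 515.33686918 -223.53983561   60.        ] [ 513.83686918 -223.53983561   60.        ]
62.6 [ 516.26843049 -223.53289771   62.6       ] [ 514.76843049 -223.53289771   62.6       ]
64 [ 516.77004042 -223.52916191   64.        ] [ 515.27004042 -223.52916191   64.        ]
```

Call:
jog_arm(increments=[[0,0,0.006,0],[0,0,0.012,0],[0,0,0.015,0],[0,0,0.017,0],[0,0,0.019,0],[0,0,0.019,0]])

```text
clock: 7.65
position: [518.1, -223.5, 102.4]
ee_rot: [1.0, 0.0, 0.003, 0.0]
contact_force: [-0.1, -0.5, -1.7]
gripper_width: 14.4
```

Call:
jog_arm(increments=[[0,0,0.003,0],[0,0,0.006,0],[0,0,0.009,0],[0,0,0.012,0],[0,0,0.012,0],[0,0,0.012,0]])

```text
clock: 8.4
position: [518.2, -223.5, 90.4]
ee_rot: [1.0, 0.0, 0.003, 0.0]
contact_force: [-0.0, -0.8, -1.2]
gripper_width: 15.0
```

Hole 1 accepts the punch; the tip is about 17 mm deep with no resistance. I'll centre by feeling the play gently sideways.

Call:
jog_arm(increments=[[0.001,0,0,0],[0.002,0,0,0],[0.002,0,0,0]])

```text
clock: 8.78
position: [520.2, -223.5, 90.4]
ee_rot: [1.0, 0.0, 0.003, 0.0]
contact_force: [-0.8, -0.1, -1.2]
gripper_width: 14.5
```

Call:
jog_arm(increments=[[0.001,0,0,0],[0.001,0,0,0]])

```text
clock: 9.02
position: [520.6, -223.5, 90.3]
ee_rot: [1.0, 0.0, 0.002, -0.0]
contact_force: [-2.3, -0.2, -0.8]
gripper_width: 14.4
```

Call:
jog_arm(increments=[[-0.002,0,0,0],[-0.004,0,0,0],[-0.005,0,0,0],[-0.005,0,0,0]])

```text
clock: 9.52
position: [515.6, -223.5, 90.4]
ee_rot: [1.0, 0.0, 0.002, -0.0]
contact_force: [-0.8, 0.1, -1.0]
gripper_width: 14.9
```

Call:
jog_arm(increments=[[-0.001,0,0,0],[-0.001,0,0,0]])

```text
clock: 9.78
position: [514.6, -223.5, 90.4]
ee_rot: [1.0, 0.0, 0.002, -0.0]
contact_force: [-0.2, 0.1, -2.4]
gripper_width: 14.5
```

Call:
jog_arm(increments=[[-0.001,0,0,0],[-0.001,0,0,0]])

```text
clock: 10.02
position: [513.5, -223.5, 90.4]
ee_rot: [1.0, 0.0, 0.002, -0.0]
contact_force: [1.0, -0.1, -1.4]
gripper_width: 14.7
```

Call:
jog_arm(increments=[[-0.001,0,0,0],[-0.001,0,0,0]])

```text
clock: 10.28
position: [512.9, -223.5, 90.4]
ee_rot: [1.0, 0.0, 0.002, 0.0]
contact_force: [1.5, -0.1, -3.1]
gripper_width: 14.5
```

Play in x is about 7.2 mm, so the shank is about 9 mm and the centre is at TCP x≈516.7. Now the same in y.

Call:
jog_arm(increments=[[0.0025,0,0,0],[0.0038,0.001,0,0],[0.0038,0.003,0,0],[0.0038,0.003,0,0]])

```text
clock: 10.78
position: [516.6, -226.6, 90.4]
ee_rot: [1.0, -0.0, 0.002, 0.0]
contact_force: [0.6, -0.4, -2.1]
gripper_width: 14.6
```

Call:
jog_arm(increments=[[0,0.001,0,0],[0,0.001,0,0]])

```text
clock: 11.02
position: [516.5, -227.3, 90.3]
ee_rot: [1.0, -0.0, 0.002, -0.0]
contact_force: [0.1, 3.2, -1.3]
gripper_width: 14.9
```

Call:
jog_arm(increments=[[0,0.001,0,0],[0,0.001,0,0]])

```text
clock: 11.28
position: [516.5, -227.6, 90.4]
ee_rot: [1.0, -0.0, 0.002, -0.001]
contact_force: [0.7, 5.3, -0.3]
gripper_width: 14.5
```

Contact in y is at about −227.0, so the centre is at −223.4, which matches the vision. TCP targets: hole2 (518.5,−253.2), hole3 (520.3,−283.1), hole4 (522.1,−313.0). I'll lift out and go to hole 2.

Call:
jog_arm(increments=[[0,-0.004,-0.003,0],[0,-0.004,-0.012,0],[0,-0.004,-0.024,0],[0,-0.004,-0.028,0],[0,-0.002,-0.028,0],[0.001,0.012,-0.028,0],[0.002,0.0256,-0.028,0],[0.002,0.0256,-0.028,0],[0.002,0.0256,-0.028,0]])

```text
clock: 12.4
position: [518.1, -253.5, 118.0]
ee_rot: [1.0, -0.001, 0.002, -0.001]
contact_force: [-0.1, 0.0, -1.9]
gripper_width: 15.1
```

Call:
jog_arm(increments=[[0.0004,-0.0003,0.004,0],[0.0004,-0.0003,0.009,0],[0.0004,-0.0003,0.012,0],[0.0004,-0.0003,0.014,0],[0.0004,-0.0003,0.016,0],[0.0004,-0.0003,0.016,0]])

```text
clock: 13.15
position: [518.5, -253.2, 101.8]
ee_rot: [1.0, -0.001, 0.002, -0.001]
contact_force: [0.4, 0.0, -1.4]
gripper_width: 14.5
```

Call:
jog_arm(increments=[[0,0,0.003,0],[0,0,0.006,0],[0,0,0.008,0],[0,0,0.008,0]])

```text
clock: 13.65
position: [518.4, -253.1, 93.6]
ee_rot: [1.0, -0.001, 0.002, -0.001]
contact_force: [-0.5, 0.2, -1.4]
gripper_width: 14.3
```

Call:
jog_arm(increments=[[0,0,-0.004,0],[0,0,-0.014,0],[0,0,-0.022,0],[0,0,-0.024,0],[0,0.004,-0.024,0],[0.001,0.017,-0.024,0],[0.0018,0.0299,-0.024,0],[0.0018,0.0299,-0.024,0],[0.0018,0.0299,-0.024,0]])

```text
clock: 14.78
position: [519.8, -283.3, 117.2]
ee_rot: [1.0, -0.001, 0.001, -0.001]
contact_force: [0.3, -0.2, -1.2]
gripper_width: 14.6
```

Hole 2 accepts. Hole 3 is next: x +0.5, tool y −0.2.

Call:
jog_arm(increments=[[0.0005,-0.0002,0.004,0],[0.0005,-0.0002,0.008,0],[0.0005,-0.0002,0.011,0],[0.0005,-0.0002,0.013,0],[0.0005,-0.0002,0.015,0],[0.0005,-0.0002,0.015,0]])

```text
clock: 15.52
position: [520.3, -283.0, 102.0]
ee_rot: [1.0, -0.001, 0.001, -0.001]
contact_force: [-0.7, -0.9, -1.0]
gripper_width: 14.4
```

Call:
jog_arm(increments=[[0,0,0.003,0],[0,0,0.006,0],[0,0,0.008,0],[0,0,0.008,0]])

```text
clock: 16.02
position: [520.2, -283.0, 93.8]
ee_rot: [1.0, -0.001, 0.001, -0.001]
contact_force: [-0.3, 0.1, -1.6]
gripper_width: 14.6
```

Hole 3 accepts too; the tip is about 13 mm in with no force. Next is hole 4.

Call:
jog_arm(increments=[[0,0,-0.004,0],[0,0,-0.014,0],[0,0,-0.022,0],[0,0,-0.024,0],[0,0.004,-0.024,0],[0.001,0.017,-0.024,0],[0.0018,0.0299,-0.024,0],[0.0018,0.0299,-0.024,0],[0.0018,0.0299,-0.024,0]])

```text
clock: 17.15
position: [521.6, -313.1, 117.4]
ee_rot: [1.0, -0.001, 0.001, -0.001]
contact_force: [0.6, 0.6, -1.1]
gripper_width: 14.4
```

Call:
jog_arm(increments=[[0.0004,-0.0001,0.004,0],[0.0004,-0.0001,0.007,0],[0.0004,-0.0001,0.009,0],[0.0004,-0.0001,0.01,0],[0.0004,-0.0001,0.011,0],[0.0004,-0.0001,0.011,0]])

```text
clock: 17.9
position: [522.1, -313.0, 106.7]
ee_rot: [1.0, -0.001, 0.001, -0.001]
contact_force: [-0.3, 0.7, 0.9]
gripper_width: 14.4
```

Call:
jog_arm(increments=[[0,0,0.001,0],[0,0,0.002,0],[0,0,0.002,0],[0,0,0.002,0]])

```text
clock: 18.4
position: [522.2, -313.0, 105.1]
ee_rot: [1.0, -0.001, 0.001, -0.001]
contact_force: [-0.6, 1.1, 3.5]
gripper_width: 14.5
```

Hole 4 refuses: the force rises by about 4.7 N while the cushions yield roughly 2 mm, with the tip at the plate top. Back to hole 3 to seat fully.

Call:
jog_arm(increments=[[0,0,-0.004,0],[0,0,-0.01,0],[0,0,-0.012,0],[0,-0.004,-0.012,0],[-0.001,-0.017,-0.012,0],[-0.0018,-0.0299,-0.012,0],[-0.0018,-0.0299,-0.012,0],[-0.0018,-0.0299,-0.012,0]])

```text
clock: 19.4
position: [520.6, -282.9, 117.3]
ee_rot: [1.0, -0.001, 0.001, -0.001]
contact_force: [-0.1, 0.0, -1.6]
gripper_width: 14.7
```

Call:
jog_arm(increments=[[-0.0003,0.0001,0.006,0],[-0.0003,0.0001,0.01,0],[-0.0003,0.0001,0.014,0],[-0.0003,0.0001,0.019,0],[-0.0003,0.0001,0.024,0],[-0.0003,0.0001,0.029,0],[-0.0003,0.0001,0.034,0],[-0.0003,0.0001,0.037,0],[-0.0003,0.0001,0.037,0]])

```text
clock: 20.52
position: [520.3, -282.9, 80.1]
ee_rot: [1.0, -0.001, 0.001, -0.001]
contact_force: [-0.2, 0.8, -1.7]
gripper_width: 14.3
```

Call:
jog_arm(increments=[[0,0,0.001,0],[0,0,0.002,0],[0,0,0.003,0],[0,0,0.004,0],[0,0,0.004,0]])

```text
clock: 21.15
position: [520.4, -282.9, 76.4]
ee_rot: [1.0, -0.001, 0.001, -0.001]
contact_force: [-0.2, 0.8, 0.9]
gripper_width: 14.2
```

The collar is on the plate (about 2.3 N). Releasing now, then backing straight up.

Call:
jog_arm(increments=[[0,0,0,0],[0,0,0,0],[0,0,0,0],[0,0,0,0],[0,0,0,0]], hand=0.2)

```text
clock: 21.78
position: [520.4, -282.9, 76.4]
ee_rot: [1.0, -0.001, 0.001, -0.001]
contact_force: [-0.3, 0.4, -0.0]
gripper_width: 51.3
```

Call:
jog_arm(increments=[[0,0,-0.005,0],[0,0,-0.02,0],[0,0,-0.05,0],[0,0,-0.09,0],[-0.02,0,-0.12,0],[-0.05,0,-0.12,0],[-0.05,0,-0.12,0],[-0.05,0,-0.12,0]])

```text
clock: 22.78
position: [470.7, -283.3, 197.2]
ee_rot: [1.0, -0.001, 0.002, -0.001]
contact_force: [0.1, -1.2, -0.5]
gripper_width: 51.3
```

```bash
python3 - <<'E'
from h import *
s=read_state();print(s['clock'],s['position'],s['contact_force'],s['gripper_width'],np.abs(s['joint_vel']).max())
im=get_image('wrist')[:,:,::-1]
C=cam('wrist',s)
for P in([519.1,-283.1,48],[519.1,-283.1,53],[519.1,-283.1,103]):print(proj(C,P))
u,v=map(int,proj(C,[519,-283,70]))
print(u,v)
cv2.imwrite('pics/w9.png',im);cv2.imwrite('pics/scene9.png',get_image('scene')[:,:,::-1])
b=cv2.imread('pics/scene9.png')
cv2.imwrite('pics/z9.png',np.hstack([cv2.resize(im[v-70:v+70,u-70:u+70],(400,400),interpolation=2),cv2.resize(b[110:210,265:365],(400,400),interpolation=2)]))
E
```

```text
22.775 [ 470.72712622 -283.25404537  197.2393829 ] [ 0.12574522 -1.22642875 -0.52523792] 51.34805282597553 0.021686943420479755
(np.float64(275.37837774459194), np.float64(149.08488419004678))
(np.float64(275.37747307389645), np.float64(149.53390172741382))
(np.float64(275.3662222190188), np.float64(155.11806751899266))
275 151
```

View pics/z9.png

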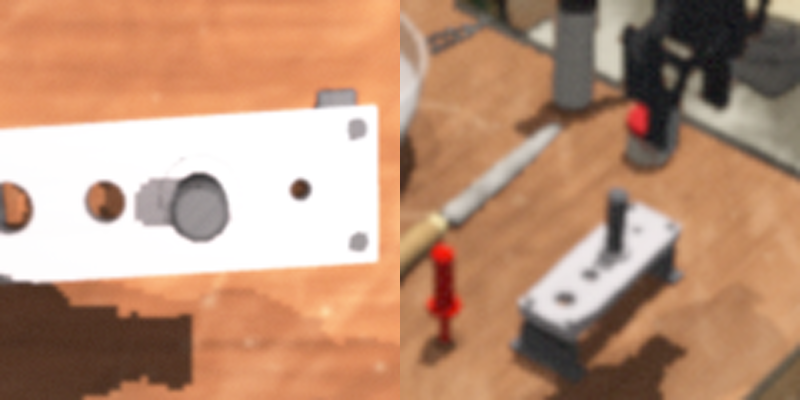

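View pics/w9.png

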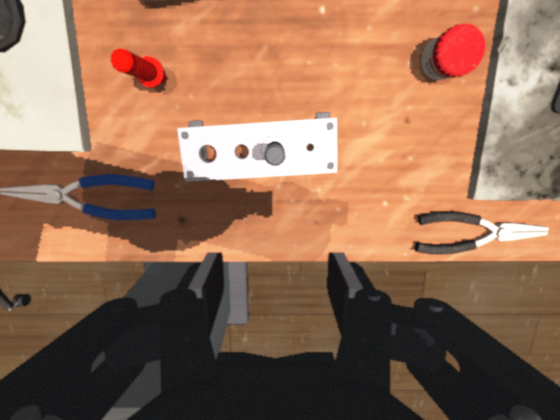

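The punch stands upright in hole 3: its handle top is at (275,153.5) against (275.4,155.1) predicted. The collar is on the plate and the gripper is clear. Handing in.

```bash
python3 - <<'E'
from bench import *
print(job_done())
E
```

```text
the job is handed in; nothing more can be done
None
```

The punch from the round stand now stands in hole 3 (10.2 mm), the narrowest hole it goes through, and I handed the job in at about 23 s of the 72 s allowed.

- **Holes 1 to 3:** each took the shank 11–17 mm deep with no measurable resistance. Feeling the side play in hole 1 put the shank at about 9 mm. It also showed the tip sitting about 1.2 mm behind the tool point, so I corrected for that at the other holes.
- **Hole 4:** it refused the punch. The end stayed on the rim and the force rose to about 4.7 N as the cushions yielded. I never pressed harder than about 5 N on the gauge.
- **Last checks:** on the final lowering into hole 3 the collar met the plate at the expected height with about 2 N. After I released and backed off, the camera showed it upright. Its handle top was within about 1.6 px (roughly 1 mm) of the predicted spot, and the gripper was clear.

An earlier picture of the punch in the gripper suggested a 2 to 3 mm offset, more than the 1.2 mm I felt; I used the felt value. I did not take a closing picture of the rack, but the arm never went near it after lifting the punch from the stand.

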